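Click the speed dial round to the green dot and start

ROBOT

A 7-joint arm with a two-finger parallel gripper is mounted at the origin on a cart in front of the work surface, level with it; the furniture and walls round the work are solid. World frame = base frame: x ahead of the robot, y to its left, z up, the work surface at z = 0. Lengths are in m, angles in rad, forces in N, time in s.
With the tool pointing down it reaches from about 0.35 to 0.9 m from the base axis. Payload 19.9 kg.
Tool frame: the origin (TCP) lies midway between the tips of the shut fingers; the grasp point (between the pads) lies behind it (robot.grip_point_offset is the z of the grasp point in the tool frame, in m); z points along the fingers, y is the line along which they close (so a half turn about z gives the same grasp; the last joint's range is limited). The gripper opens to 85 mm and grips with 20 to 120 N. Pads are 22 mm wide; open, the fingers measure 114 mm over their backs; the gripper's body (76 mm by 85 mm) begins 54 mm behind the grasp point. The pads swing forward as they close: fully open they stand 13 mm farther back than shut.
Start: joints at [1.159, 0.417, -0.01, 1.614, 0.005, 1.111, -0.053], TCP at [0.226, -0.583, 0.231] pointing down, gripper open.
Joint ranges: [-2.81, 2.81], [-0.39, 2.02], [-1.27, 1.25], [0.06, 2.57], [-1.19, 4.33], [0.19, 2], [-2.82, 2.82]. Speed limits (rad/s): [1.89, 1.89, 2.39, 2.39, 3.01, 3.01, 3.01].

INTERFACE

Orientations are given as a 3x3 rotation matrix whose columns are the frame's x, y, z axes.
In Python, from station import robot gives the robot as it stands.
- The arm moves only by the tool arm_command, never from a script. Its argument "deltas" is a list of rows, each a list of 3 entries, a list of its own where there are three numbers: the shift along the world's x, y, z in m, then the turn, a rotation vector about the world's x, y, z in rad, then the finger opening in m, from 0 to 0.0854. A call has 1 to 12 rows; each row is the pose to reach, as a shift and turn from the pose commanded when the call began; what a row does not reach only later rows make up. A row lasts 1/8 s, in which the tool goes at most 62.5 mm and 10.7 degrees, less where a joint would pass 70% of its speed; a pose out of reach is approached as far as the arm can. A call with a gripper value outside its range is refused whole. The fingers move at their own pace and stop on an object; "force" is the grip in N (left out, the last holds). Time passes only in rows, so rows that repeat a pose let the fingers close. It gives the time, the measured TCP pose, the force, the opening and the grip force at its end, in the units of the state.
- robot.observe(): the state, without advancing time (a new reading comes with each control period).
- robot.camera(name): name is "scene" or "top" or "wrist"; returns (picture, depth): 400x640x3 uint8, blue, green, red; 400x640 float32, m along the optical axis (not along the pixel's ray), 0 where there is no reading.
- robot.get_calibration(name): a dict with "camera_matrix" (3x3 intrinsics, pixels), "R" (3x3) and "t" (3): a world point X has camera coordinates R X + t; the wrist camera has in their place "tool_from_camera" (4x4, takes a point from camera to tool coordinates, whose origin is the TCP and whose axes are the flange's). Camera axes: x right, y down, z forward; pixel columns grow to the right and rows downward; lengths in m; the calibration is good to about 2 mm. A picture is of the moment at which its call begins: read the wrist's pose just before it. get_calibration takes no time and is no camera call.
- robot.job_done(): hands the job in; it is judged then, once.
Trained networks look in the newest picture that a camera, given by its name, has taken for a name from the list of things; names that differ only in an ending like _2 or _b are one class to them, and where a whole thing is asked for, a point or a joint stands for the part that bears it (a point fixed in the world has none). Each returns a list of dicts, best first, with "confidence" (0 to 1); they miss things now and then, are a little off and sometimes report something else, mostly with a low value. They report only what shows in the picture. A call takes as long as a camera call. They do not tell look-alikes from the thing itself.
- robot.recognise(camera, query): "box" ([left, top, right, bottom] as shares, 0 to 1, of the picture: columns of its width, rows of its height, round what is visible of it).
- robot.trace(camera, query): "mask" (400x640 bool, what is visible of it) and "box" ([left, top, right, bottom] as shares, 0 to 1, of the picture: columns of its width, rows of its height, round what is visible of it).
- robot.place_of(camera, query): "centre" ([column, row] as shares, 0 to 1, of the picture: columns of its width, rows of its height: a listed point, or the origin of a listed thing).
The state is a dict: "clock": time; "q": joint angles; "dq": joint speeds; "joint_torque": joint torques, N m; "ee_pos": TCP position; "orientation": TCP orientation; "ft_force": force on the tool from outside, world axes, zero at the start; "torque": the same for the moment, N m; "gripper_width": finger opening in m; "gripper_force": force on a finger pad.
Only numpy, scipy, OpenCV 4.12 (cv2) and the standard library are available. Lean on these libraries where they do the work, as an engineer would, in place of code of your own. Each camera call takes 0.05 s, during which the arm holds its last target. There are 200 camera calls.

TASK

Set the speed controller: lay your fingertips on the big knurled dial and turn it clockwise by friction until its orange pointer clicks into the setting at the green dot. Only then press the green start button fully down and let it come back up. Nothing is to be picked up: leave the tin, the brass coupling and the collet nut standing where they are.

Things in the scene. Friction and masses are not known exactly. Their poses are not given: they have to be found in the camera images.
- speed_box: fixed grey speed controller with a white top panel, 140 (x) x 230 (y) x 60 mm high; origin at the centre of its underside; z up, x away from the robot at yaw 0. In its frame the dial's upright axis is at x 0, y +35 mm, the button at x 0, y -80 mm. Settings every 30 degrees round the dial's far half, from +y (setting 0) clockwise to -y (6): black ticks, and the green dot at +x (setting 3)
- speed_dial (a joint): dial angle, rad, growing clockwise seen from above; clicks (detents) at 0, 0.524, 1.047, 1.571, 2.094, 2.618, 3.142; left alone, it springs to the nearest. At 0 the pointer points along the box's +y, at 1.571 along +x at the green dot: the wanted setting. Starts resting in the click at 0, 0.524 or 1.047. Leaving a click takes about 0.03 N m; a 5 N press drags it round
- dial_face (a point): point on the dial's axis level with its flat rubber top face, 80 mm above the table, fixed to the box. The dial is a disc 98 mm across, 14 mm thick, its underside 6 mm above the panel, too wide to grasp, rim knurled, nothing on the face to hook on. It floats on a spring: pressed on its face it sinks straight down, up to 5 mm, from about 2.4 N at first to 9.5 N at the bottom
- pointer_tip (a point): outer end of the orange pointer line on the dial's face, 43 mm from the dial's axis; it turns with the dial
- green_dot (a point): centre of the green dot on the white panel, 57.5 mm from the dial's axis along the box's +x
- start_button (a joint): travel of the green start button, m: 0 up, 0.006 fully down; it springs back. About 1.2 N to start and 5 N at the bottom
- button_top (a point): centre of the top of the green start button at rest, 75 mm above the table (15 mm above the panel); the button is 28 mm across, with its own dark collar 40 mm across and 3 mm high
- air_coupling: loose brass air coupling, 24 mm across, 58 mm tall, standing upright behind the box; origin at the centre of its underside
- wax_tin: loose blue tin, 70 mm across, 34 mm tall, standing left of the box; origin at the centre of its underside
- collet_nut: loose dark collet nut, 35 mm across, 18 mm tall, behind the box; origin at the centre of its underside
Mind the look-alikes: they are no part of the job. Leave any turquoise look-alike of the air_coupling alone.

How it is judged:
On the way, in this order (a step that is already met when the one before it is completed fails the run):
1. the dial stands in the click at the green dot (within 6 degrees), the button still up (value of joint speed_dial between 1.466 and 1.676 rad and value of joint start_button below 0.001 m), for 0.3 s.
2. the start button is pressed down (at least 4.5 of its 6 mm) (value of joint start_button above 0.0045 m), for 0.05 s.
At the end, for the whole second after the job is handed in: The dial rests in the click at the green dot (within 6 degrees), the start button has been pressed after that and is up again, and the coupling stands upright, with it, the tin and the nut each within 20 mm of where they stood (all of step 1 and angle between air_coupling's own z axis and vertical below 0.2 rad and distance of each of air_coupling, wax_tin, collet_nut from where it was at the start of the episode below 0.02 m); the robot touches nothing.
It fails at once if the start button is pressed while the dial is not at the green dot (value of joint start_button above 0.003 m and (value of joint speed_dial below 1.4 rad or value of joint speed_dial above 1.74 rad)).
It fails at once if a bystander (coupling, tin or nut) is lifted 8 mm, pushed more than 20 mm or tipped (distance of any of air_coupling, wax_tin, collet_nut from where it was at the start of the episode above 0.02 m or angle between air_coupling's own z axis and vertical above 0.5 rad or height (world z) of any of air_coupling, wax_tin, collet_nut above 0.008 m).
It also fails if it takes over 51 s, if anything falls off the work surface, if the arm or the gripper's body presses on something with over 40 N, if the wrist force passes 120 N, or if a joint passes its speed limit or range.

## Working session

There is one attempt and no reset: what is moved stays moved. The work goes in short steps, Python scripts to look and compute and a tool call to move; the robot and the scene stay as the last step left them, time stands still between calls to the robot, and variables do not carry over. Pictures are saved under pics/ and viewed, at most 10 in all, crops included, and the job is handed in when it is done.

Besides the shell and the picture viewer there is one more tool, called after ">>>" by a JSON object that holds its "method" and its "body". arm_command: Moves the arm, as the interface text tells. Its arguments: {"type":"object","properties":{"deltas":{"type":"array","items":{"type":"array"}},"force":{"type":"number"}},"required":["deltas"]}

```bash
mkdir -p pics; cat > h.py <<'E'
import numpy as np, cv2
from station import robot
def ray(cam,u,v):
    c=robot.get_calibration(cam);K=np.array(c["camera_matrix"]);R=np.array(c["R"]);t=np.array(c["t"]).ravel()
    d=R.T@np.linalg.solve(K,[u,v,1]);return -R.T@t,d
def atz(cam,u,v,z):
    o,d=ray(cam,u,v);return o+d*(z-o[2])/d[2]
E
python3 - <<'E'
from h import *
for c in("top","scene"):
    p,d=robot.camera(c);cv2.imwrite(f"pics/{c}0.png",p)
    for q,z in(("dial_face",.08),("pointer_tip",.08),("green_dot",.06),("button_top",.075),("air_coupling",0),("wax_tin",0),("collet_nut",0),("speed_box",0)):
        for r in robot.place_of(c,q)[:3]:
            u,v=r["centre"];u*=640;v*=400
            print(c,q,round(r["confidence"],2),int(u),int(v),atz(c,u,v,z).round(4))
s=robot.observe();print(s["clock"],s["ee_pos"],np.round(s["orientation"],3),s["gripper_width"],robot.grip_point_offset)
E
```

```text
top dial_face 0.59 325 218 [0.5773 0.2484 0.08  ]
top dial_face 0.38 323 199 [0.617  0.2519 0.08  ]
top pointer_tip 0.94 323 198 [0.6199 0.2518 0.08  ]
top green_dot 0.83 333 191 [0.6354 0.231  0.06  ]
top button_top 0.92 374 237 [0.5376 0.147  0.075 ]
top air_coupling 0.64 375 180 [0.6653 0.1328 0.    ]
top air_coupling 0.44 412 180 [0.6627 0.0505 0.    ]
top wax_tin 0.97 273 183 [0.6618 0.3665 0.    ]
top collet_nut 0.49 321 171 [0.6872 0.256  0.    ]
top speed_box 0.73 333 227 [0.5582 0.2308 0.    ]
scene dial_face 0.55 317 190 [0.5711 0.2503 0.08  ]
scene pointer_tip 0.83 338 173 [0.6265 0.2633 0.08  ]
scene green_dot 0.8 353 193 [0.6302 0.2232 0.06  ]
scene button_top 0.74 333 241 [0.5296 0.1473 0.075 ]
scene air_coupling 0.81 396 243 [0.6549 0.1241 0.    ]
scene air_coupling 0.52 429 277 [0.653  0.0362 0.    ]
scene air_coupling 0.47 336 240 [ 0.5711  0.1914 -0.    ]
scene wax_tin 0.66 315 166 [0.6518 0.3723 0.    ]
scene collet_nut 0.44 318 189 [0.6189 0.3154 0.    ]
scene speed_box 0.74 396 239 [0.6615 0.1312 0.    ]
scene speed_box 0.69 325 232 [0.5663 0.2195 0.    ]
0.9 [ 0.22644009 -0.58248893  0.23127158] [[ 0.932  0.362 -0.   ]
 [ 0.362 -0.932  0.   ]
 [-0.    -0.    -1.   ]] 0.08545863255768214 -0.0187
```

View pics/top0.png

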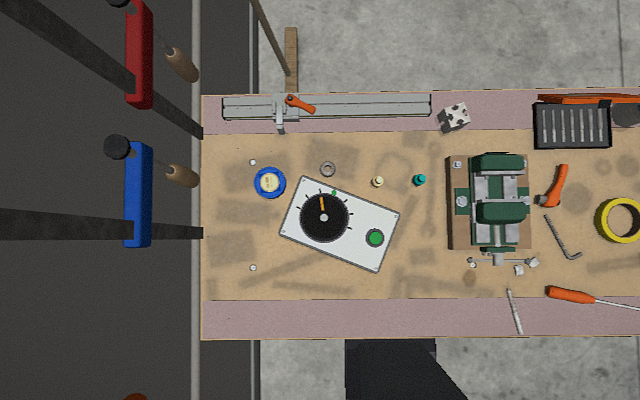

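View pics/scene0.png

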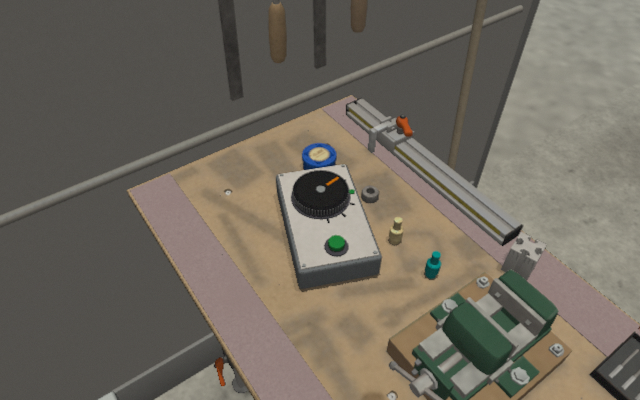

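The panel is tilted about -23°. The dial hub is at pixel (324,217), the pointer tip at (323,198), the green dot at (334,192) and the button at (375,237). The pointer is about one click (30°) before the dot. I'll move over the dial first, then refine with the wrist camera.

>>> {"method": "arm_command", "body": {"deltas": [[[0.02,0.05,0.01],[0,0,0],0.05],[[0.04,0.1,0.02],[0,0,0],0.05],[[0.06,0.15,0.03],[0,0,0],0.05],[[0.085,0.2,0.03],[0,0,0],0.05],[[0.105,0.25,0.03],[0,0,0],0.05],[[0.13,0.305,0.03],[0,0,0],0.05],[[0.15,0.36,0.03],[0,0,0],0.05],[[0.175,0.415,0.03],[0,0,0],0.05],[[0.2,0.47,0.03],[0,0,0],0.05],[[0.22,0.525,0.03],[0,0,0],0.05],[[0.245,0.58,0.03],[0,0,0],0.05],[[0.27,0.635,0.03],[0,0,0],0.05]]}}

```text
clock: 2.4
ee_pos: [0.4971, 0.0542, 0.2616]
orientation: [[0.932, 0.362, 0.001], [0.362, -0.932, -0.0], [0.001, 0.0, -1.0]]
ft_force: [0.4, -1.1, 0.7]
gripper_width: 0.0502
gripper_force: 0.0
```

>>> {"method": "arm_command", "body": {"deltas": [[[0.02,0.05,0],[0,0,0],0.05],[[0.04,0.1,0],[0,0,0],0.05],[[0.04,0.12,0],[0,0,0],0.05],[[0.04,0.12,0],[0,0,0],0.05],[[0.04,0.12,0],[0,0,0],0.05]]}}

```text
clock: 3.02
ee_pos: [0.5365, 0.1715, 0.2612]
orientation: [[0.932, 0.362, -0.0], [0.362, -0.932, -0.001], [-0.0, 0.0, -1.0]]
ft_force: [-0.9, -0.3, -0.2]
gripper_width: 0.05
gripper_force: 0.0
```

```bash
cat > w.py <<'E'
from h import *
import sys
s=robot.observe();p,d=robot.camera("wrist");cv2.imwrite(sys.argv[1],p)
c=robot.get_calibration("wrist");K=np.array(c["camera_matrix"]);T=np.array(c["tool_from_camera"])
R=np.array(s["orientation"]);e=np.array(s["ee_pos"]);W=np.eye(4);W[:3,:3]=R;W[:3,3]=e;W=W@T
print(s["clock"],e.round(4),np.round(R,3).tolist(),np.round(s["q"],2),s["ft_force"],s["gripper_width"])
def P(u,v,z):
    dd=W[:3,:3]@np.linalg.solve(K,[u,v,1]);return W[:3,3]+dd*(z-W[2,3])/dd[2]
for q,z in(("dial_face",.08),("pointer_tip",.08),("green_dot",.06),("button_top",.075)):
    for r in robot.place_of("wrist",q)[:2]:
        u,v=r["centre"];u*=640;v*=400;print(q,round(r["confidence"],2),int(u),int(v),P(u,v,z).round(4))
E
python3 w.py pics/w0.png
```

```text
3.025 [0.5365 0.1715 0.2612] [[0.932, 0.362, -0.0], [0.362, -0.932, -0.001], [-0.0, 0.0, -1.0]] [ 0.12  0.33 -0.6   1.72  0.2   1.15 -1.74] [-0.89702546 -0.27036044 -0.16754316] 0.049976570763515554
dial_face 0.57 245 103 [0.5792 0.2514 0.08  ]
pointer_tip 0.91 253 54 [0.6215 0.2575 0.08  ]
green_dot 0.8 289 57 [0.6326 0.2291 0.06  ]
button_top 0.92 336 184 [0.538 0.144 0.075]
```

View pics/w0.png

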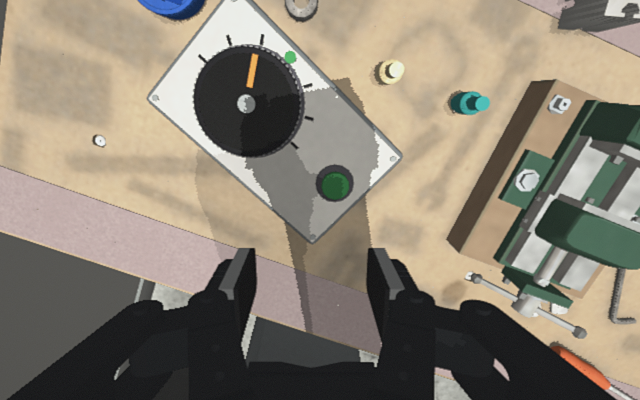

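Seen from above the dial, its centre is at pixel (246,103), about (0.579, 0.2505). The pointer tip is at (254,54) and the green dot at (291,57), which again makes it exactly one click to go. I'll pre-turn counter-clockwise for joint room and descend to just above the face.

>>> {"method": "arm_command", "body": {"deltas": [[[0.02,0.04,-0.02],[0,0,0.17],0.05],[[0.042,0.079,-0.06],[0,0,0.34],0.05],[[0.042,0.079,-0.11],[0,0,0.5],0.05],[[0.042,0.079,-0.15],[0,0,0.5],0.05],[[0.042,0.079,-0.165],[0,0,0.5],0.05],[[0.042,0.079,-0.17],[0,0,0.5],0.05],[[0.042,0.079,-0.17],[0,0,0.5],0.05],[[0.042,0.079,-0.17],[0,0,0.5],0.05]]}}

```text
clock: 4.28
ee_pos: [0.5791, 0.2517, 0.0927]
orientation: [[0.644, 0.765, 0.002], [0.765, -0.644, 0.001], [0.002, 0.001, -1.0]]
ft_force: [-0.2, -0.1, -0.4]
gripper_width: 0.0501
gripper_force: 0.0
```

>>> {"method": "arm_command", "body": {"deltas": [[[0,0,-0.004],[0,0,0],0.05],[[0,0,-0.008],[0,0,0],0.05],[[0,0,-0.01],[0,0,0],0.05],[[0,0,-0.01],[0,0,0],0.05]]}}

```text
clock: 4.78
ee_pos: [0.5784, 0.2515, 0.081]
orientation: [[0.644, 0.765, -0.0], [0.765, -0.644, -0.0], [-0.0, -0.0, -1.0]]
ft_force: [0.0, 0.6, -0.1]
gripper_width: 0.05
gripper_force: 0.0
```

>>> {"method": "arm_command", "body": {"deltas": [[[0,0,-0.002],[0,0,0],0.05],[[0,0,-0.004],[0,0,0],0.05],[[0,0,-0.004],[0,0,0],0.05],[[0,0,-0.004],[0,0,0],0.05]]}}

```text
clock: 5.28
ee_pos: [0.5785, 0.2515, 0.0773]
orientation: [[0.644, 0.765, -0.0], [0.765, -0.644, -0.0], [-0.0, -0.0, -1.0]]
ft_force: [0.7, -0.4, -0.4]
gripper_width: 0.0501
gripper_force: 0.0
```

>>> {"method": "arm_command", "body": {"deltas": [[[0,0,-0.002],[0,0,0],0.05],[[0,0,-0.003],[0,0,0],0.05],[[0,0,-0.003],[0,0,0],0.05],[[0,0,-0.003],[0,0,0],0.05]]}}

```text
clock: 5.78
ee_pos: [0.5785, 0.2515, 0.0743]
orientation: [[0.644, 0.765, 0.0], [0.765, -0.644, 0.0], [0.0, -0.0, -1.0]]
ft_force: [0.0, 0.5, 4.1]
gripper_width: 0.0502
gripper_force: 1.9
```

Contact at 4.1 N. I'll press 1.5 mm deeper and turn clockwise.

>>> {"method": "arm_command", "body": {"deltas": [[[0,0,-0.0015],[0,0,0],0.05],[[0,0,-0.0015],[0,0,0],0.05],[[0,0,-0.0015],[0,0,-0.08],0.05],[[0,0,-0.0015],[0,0,-0.16],0.05],[[0,0,-0.0015],[0,0,-0.24],0.05],[[0,0,-0.0015],[0,0,-0.32],0.05],[[0,0,-0.0015],[0,0,-0.4],0.05],[[0,0,-0.0015],[0,0,-0.48],0.05],[[0,0,-0.0015],[0,0,-0.53],0.05],[[0,0,-0.0015],[0,0,-0.53],0.05],[[0,0,-0.0015],[0,0,-0.53],0.05]]}}

```text
clock: 7.15
ee_pos: [0.5785, 0.2517, 0.073]
orientation: [[0.942, 0.334, 0.0], [0.334, -0.942, 0.0], [0.0, -0.0, -1.0]]
ft_force: [-2.1, -0.2, 6.1]
gripper_width: 0.0498
gripper_force: 3.2
```

>>> {"method": "arm_command", "body": {"deltas": [[[0,0,0.015],[0,0,0],0.05],[[0,0,0.05],[0,0,0],0.05],[[-0.03,-0.06,0.11],[0,0,0],0.05],[[-0.042,-0.1,0.15],[0,0,0],0.0],[[-0.042,-0.107,0.15],[0,0,0],0.0],[[-0.042,-0.107,0.15],[0,0,0],0.0],[[-0.042,-0.107,0.15],[0,0,0],0.0],[[-0.042,-0.107,0.15],[0,0,0],0.0]]}}

```text
clock: 8.15
ee_pos: [0.5362, 0.1454, 0.2221]
orientation: [[0.942, 0.336, -0.001], [0.336, -0.942, 0.0], [-0.001, -0.001, -1.0]]
ft_force: [0.6, -1.1, -0.3]
gripper_width: 0.0001
gripper_force: 0.0
```

```bash
python3 w.py pics/w1.png
```

```text
8.15 [0.5362 0.1454 0.2221] [[0.942, 0.336, -0.001], [0.336, -0.942, 0.0], [-0.001, -0.001, -1.0]] [ 0.13  0.35 -0.56  1.78  0.21  1.07 -1.73] [ 0.63128326 -1.10122605 -0.27434826] 6.024079029265503e-05
dial_face 0.69 205 94 [0.5804 0.25   0.08  ]
pointer_tip 0.58 236 50 [0.62   0.2351 0.08  ]
green_dot 0.92 252 40 [0.6319 0.2298 0.06  ]
green_dot 0.69 203 91 [0.5803 0.2574 0.06  ]
button_top 0.84 312 186 [0.5359 0.1433 0.075 ]
```

View pics/w1.png

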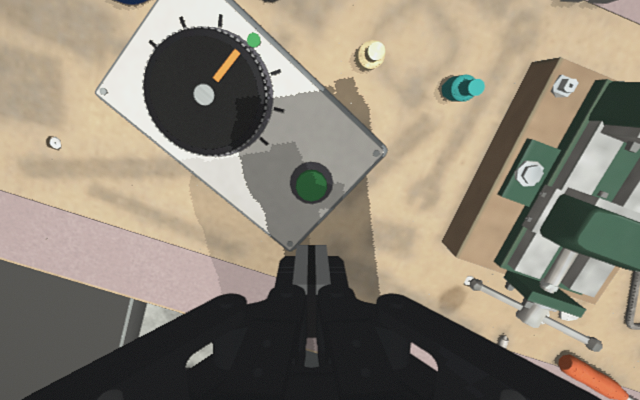

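The pointer (tip at pixel (237,51)) now lines up with the green dot at (253,40): -20.6° against -21.4°. Now I'll press the button at (312,184).

>>> {"method": "arm_command", "body": {"deltas": [[[0,-0.0015,-0.05],[0,0,0],0.0],[[0,-0.0015,-0.1],[0,0,0],0.0],[[0,-0.0015,-0.13],[0,0,0],0.0],[[0,-0.0015,-0.14],[0,0,0],0.0],[[0,-0.0015,-0.14],[0,0,0],0.0],[[0,-0.0015,-0.14],[0,0,0],0.0]]}}

```text
clock: 9.15
ee_pos: [0.5372, 0.1433, 0.0841]
orientation: [[0.942, 0.334, 0.002], [0.334, -0.942, 0.0], [0.002, 0.0, -1.0]]
ft_force: [0.3, -0.0, -0.0]
gripper_width: 0.0002
gripper_force: 0.0
```

>>> {"method": "arm_command", "body": {"deltas": [[[0,0,-0.004],[0,0,0],0.0],[[0,0,-0.008],[0,0,0],0.0],[[0,0,-0.011],[0,0,0],0.0],[[0,0,-0.0125],[0,0,0],0.0],[[0,0,-0.0125],[0,0,0],0.0],[[0,0,-0.0125],[0,0,0],0.0]]}}

```text
clock: 9.9
ee_pos: [0.5366, 0.143, 0.0704]
orientation: [[0.943, 0.334, 0.0], [0.334, -0.943, 0.0], [0.0, 0.0, -1.0]]
ft_force: [2.2, -1.2, 4.6]
gripper_width: 0.0002
gripper_force: 1.9
```

>>> {"method": "arm_command", "body": {"deltas": [[[0,0,-0.001],[0,0,0],0.0],[[0,0,-0.0015],[0,0,0],0.0],[[0,0,-0.0015],[0,0,0],0.0]]}}

```text
clock: 10.28
ee_pos: [0.5367, 0.143, 0.069]
orientation: [[0.943, 0.334, 0.0], [0.334, -0.943, -0.0], [0.0, 0.0, -1.0]]
ft_force: [0.9, -2.0, 8.9]
gripper_width: 0.0004
gripper_force: 4.3
```

The button is bottomed out: 8.9 N, above the 5 N full-travel force. Releasing it and checking.

>>> {"method": "arm_command", "body": {"deltas": [[[0,0,0.015],[0,0,0],0.0],[[0,0,0.06],[0,0,0],0.0],[[0,0,0.11],[0,0,0],0.0],[[0,0,0.15],[0,0,0],0.0],[[0,0,0.15],[0,0,0],0.0],[[0,0,0.15],[0,0,0],0.0]]}}

```text
clock: 11.02
ee_pos: [0.536, 0.1429, 0.2186]
orientation: [[0.942, 0.334, -0.001], [0.334, -0.942, -0.0], [-0.001, -0.0, -1.0]]
ft_force: [0.1, -0.5, -0.4]
gripper_width: -0.0001
gripper_force: 0.0
```

```bash
python3 w.py pics/w2.png
```

```text
11.025 [0.536  0.1429 0.2186] [[0.942, 0.334, -0.001], [0.334, -0.942, -0.0], [-0.001, -0.0, -1.0]] [ 0.14  0.36 -0.57  1.79  0.22  1.06 -1.73] [ 0.0778016  -0.49148698 -0.37289699] -5.923455726902977e-05
pointer_tip 0.63 230 49 [0.6189 0.2362 0.08  ]
green_dot 0.85 247 37 [0.6331 0.2305 0.06  ]
button_top 0.81 307 183 [0.538 0.146 0.075]
```

View pics/w2.png

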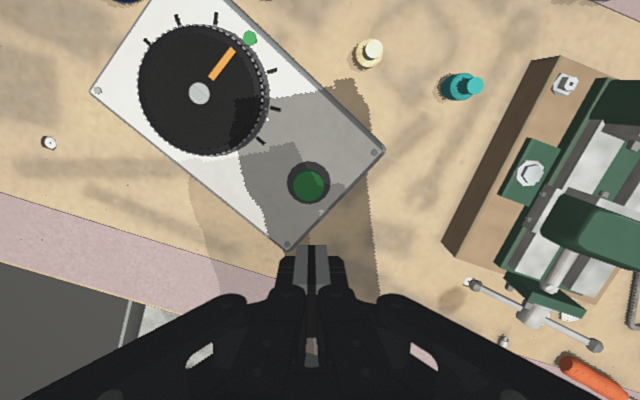

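The pointer (tip at (232,49)) still points at the green dot at (249,38), the button at (308,182) is free of the fingers, and the coupling stands undisturbed.

```bash
python3 -c "
from station import robot
print(robot.job_done())"
```

```text
the job is handed in; nothing more can be done
None
```

I turned the dial one click clockwise to the green dot, then pressed the start button to the bottom and released it; nothing else was touched, and the job is handed in (no verdict was returned).

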